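# Wedge the lamp carrier into the dovetail way

### The job

Set up the fluorescence demonstration: lift the little black lamp on its dovetail carrier onto the open apron of the grey dovetail way, lens end towards the walls, and slide it in under the walls until it wedges tight and stays tight by itself; the last push is best given on the back edge of its plate with the lamp let go, as one pushed by its head springs loose. Push with a firm, steady hand, never a shove, and leave everything else on the table undisturbed.

Things in the scene. Friction and masses are not known exactly. Their poses are not given: they have to be found in the camera images.
- lamp: black lamp housing on an aluminium dovetail foot, 60 long, 22 high, about 50 wide at the bottom. Origin: centre of the foot's underside; z up; x along the foot to the lens end, which enters the way first. Foot x -30 to +30, undercut sides 25 deg from vertical: +y side straight, at y +25 at the bottom; -y side tapers 1 in 10, y -22 at lens end to -28 at back. Plate 44 wide at z 22 to 29. 0.2 to 0.4 kg
- lamp_grip (a point): grip point in the lamp's housing, 47 mm above the foot's underside, 5 mm ahead of its origin. The housing is 70 long (x -20 to +50 from the origin), 34 wide (its y: grip it across this, from above), z 29 to 61 over the underside; a lens ring stands out 10 more in front
- lamp_back (a point): middle of the rear edge of the plate between foot and housing: x -30, z 25.5 of the lamp. Foot and plate end there in one flat upright face, the housing 10 mm further forward. The plate's edge (z 22 to 29, 44 wide) is just above the walls: the best place to push. A lamp wedged by a hand that grips its housing mostly springs loose on letting go
- way: grey base plate 240 x 130 x 15 fixed on the table, with a dovetail way on top; origin: centre of its underside; z up; x: the direction to slide in. Flat bed at z 15. x -120 to -30 is an open apron; from x -30 to +120 two overhanging walls, tops at most 20 mm above the bed. +y wall straight, foot line at y +25; -y wall a steel gib strip tapered 1 in 10, nearing towards +x. Oiled: friction 0.2
- way_mouth (a point): middle of the mouth on the bed, where the walls begin: x -30, y 0, z 15 of the way. Here the walls' foot lines lie at y +25 and about y -34, so there is about 8 to 11 mm of side play, all on the -y side, which vanishes as the carrier goes in
- way_seat (a point): way x +60, y 0, z 15: where the lamp's origin wedges on average. The gib is adjusted differently each time, so it really binds anywhere within 13 mm before or after this, and only feel tells. It runs freely (2 N or less) until then, then stops dead, giving under 1 mm. A steady push of 10 to 18 N along x wedges it well and it then holds itself; over 22 N is too much
- lens: another carrier with the same foot, but a round lens in a 54 mm black ring on top: not wanted, leave it. It and the lamp swap places from one time to another. Origin: centre of the foot's underside; 100 mm tall
- flask_a: empty conical glass flask, 68 across, 100 tall; origin: centre of its underside; leave it
- flask_b: empty conical glass flask, 78 across, 115 tall; origin: centre of its underside; leave it
- beaker: empty glass beaker, 66 across, 80 tall; origin: centre of its underside; leave it
- bottle: closed amber bottle, 48 across, 100 tall; origin: centre of its underside; leave it
- marker_a: grey flat marker pen, 100 x 26 x 15, lying; origin: centre of its underside; leave it
- marker_b: white flat marker pen, 100 x 26 x 15, lying; origin: centre of its underside; leave it
- dish: shallow glass dish, 90 across, 14 tall; origin: centre of its underside; leave it
There are look-alikes about, which are no part of the job. Leave any red look-alike of the lamp alone.

How it is judged (in metres and radians):
On the way, in this order (a step that is already met when the one before it is completed fails the run):
1. the lamp carrier lies flat on the bed with its lens end at or in the mouth of the way, not yet far in (x of lamp in the frame of way between -0.1 and 0.035 m and y of lamp in the frame of way between -0.02 and 0.02 m and z of lamp in the frame of way between 0.01 and 0.021 m), for 0.1 s.
2. the lamp carrier is wedged in the way: under both walls, straight, pressed against the straight wall (x of lamp in the frame of way between 0.04 and 0.08 m and y of lamp in the frame of way between -0.006 and 0.006 m and z of lamp in the frame of way between 0.012 and 0.0185 m and angle between the x axis of lamp and the x axis of way, either way round below 0.05 rad and angle between lamp's own z axis and vertical below 0.05 rad and x of lamp_back in the frame of way below 0.055 m and contact force between lamp and way above 6 N), for 0.2 s.
At the end, for the whole second after the job is handed in: the lamp carrier sits in the way, lens end forward, 40 to 80 mm along the way's x from its middle, within 6 mm sideways of its line, down on the bed (3.5 mm), straight and upright within 0.05 rad, at rest, and so tightly wedged that it still presses on the way with more than 6 N by itself (all of step 2 and linear speed of lamp below 0.01 m/s); the robot touches nothing.
It fails at once if the carrier is forced: more than 60 N between it and the walls and bed once it is half way in (x of lamp in the frame of way above 0 m and contact force between lamp and way above 60 N).
It fails at once if another thing on the table is moved by more than 25 mm (distance of any of lens, flask_a, flask_b, beaker, bottle, marker_a, marker_b, dish from where it was at the start of the episode above 0.025 m).
It fails at once if something is tipped over (angle between any of lens, flask_a, flask_b, beaker, bottle, marker_a, marker_b, dish's own z axis and vertical above 0.4 rad).
It also fails if it takes over 70 s, if anything falls off the work surface, if the arm or the gripper's body presses on something with over 40 N, if the wrist force passes 120 N, or if a joint passes its speed limit or range.

### The arm

A 6-joint arm with a two-finger parallel gripper is mounted at the origin on the work surface. World frame = base frame: x ahead of the robot, y to its left, z up, the work surface at z = 0. Lengths are in m, angles in degrees, forces in N, time in s.
With the tool pointing down it reaches from about 0.35 to 0.725 m from the base axis. Payload 4.3 kg.
Tool frame: the origin (TCP) lies on the mounting face of the last link; the fingertips stand 173 mm ahead of it and the grasp point (between the pads) lies 155 mm ahead of it; z points along the fingers, y is the direction in which the jaws open and shut (so a half turn about z gives the same grasp; the last joint's range is limited). The gripper opens to 85 mm and grips with 20 to 120 N. Pads are 22 mm wide; open, the fingers measure 114 mm over their backs; the gripper's body (76 mm by 85 mm) begins 54 mm behind the grasp point. The pads swing forward as they close: fully open they stand 13 mm farther back than shut.
Start: joints at [59.513, 21.618, 4.641, 73.018, 0, 83.68], TCP at [0.235, 0.525, 0.405] pointing down, gripper open.
Joint ranges: [-156.06, 156.06], [-48.1, 94.91], [-58.44, 69.94], [-101.28, 121.22], [-78.64, 73.56], [-180, 180]. Speed limits (degrees/s): [147.25, 147.25, 180, 180, 180, 180].

### API

Orientations are given as [roll, pitch, yaw] about the fixed x, y, z axes, in that order (R = Rz(yaw) Ry(pitch) Rx(roll)).
In Python, from station import ctrl, kin, status, imaging, ticket gives the robot as it stands. The module is installed in compiled form; this text tells all that it offers. Calls block until the motion is done:
- ctrl.goto(position, orientation): joint-space move of the TCP to a pose.
- ctrl.movel(position, rotation=None, feed=0.15, f_stop=None): straight line of the TCP; rotation=None keeps the orientation; feed is the mean speed in m/s. With f_stop (N) it stops when the force on the tool has changed by that much, and returns True; else False.
- ctrl.set_joints(angles): joint-space move.
- ctrl.grip(opening, force=None): finger opening in m; force is the grip in N (None keeps the last); returns when the fingers have stopped.
- ctrl.sleep(seconds).
- kin.inverse_kinematics(position, orientation): joint angles nearest the present ones, or None.
- status.observe(): the state.
- imaging.capture(name): name is "scene" or "top" or "wrist"; returns (picture, depth): 480x640x3 uint8, red, green, blue; 480x640 float32, m along the optical axis (not along the pixel's ray), 0 where there is no reading.
- imaging.get_calibration(name): a dict with "K" (3x3 intrinsics, pixels), "R" (3x3) and "t" (3): a world point X has camera coordinates R X + t; the wrist camera has in their place "tool_from_camera" (4x4, takes a point from camera to tool coordinates, whose origin is the TCP and whose axes are the flange's). Camera axes: x right, y down, z forward; pixel columns grow to the right and rows downward; lengths in m; the calibration is good to about 2 mm. The wrist camera is an equidistant fisheye: a pixel r from the principal point sees the ray r / f radians off the axis. A picture is of the moment at which its call begins: read the wrist's pose just before it. get_calibration takes no time and is no camera call.
A pose or a line that the arm cannot do raises ctrl.PlanningError and nothing moves.
- ticket.close_job(): hands the job in, once; it reports no verdict.
The state is a dict: "clock": time; "qpos": joint angles; "joint_vel": joint speeds; "tau": joint torques, N m; "tool_pos": TCP position; "tcp_rot": TCP orientation; "wrist_force": force on the tool from outside, world axes, zero at the start; "torque": the same for the moment, N m; "gripper_width": finger opening in m.
Only numpy, scipy, OpenCV 4.12 (cv2) and the standard library are available. Lean on these libraries where they do the work, as an engineer would, in place of code of your own. Each camera call takes 0.05 s, during which the arm holds its last target. There are 200 camera calls.

## Working session

There is one attempt and no reset: what is moved stays moved. The work goes in short steps, each a Python script; the robot and the scene stay as the last script left them, time stands still between calls to the robot, and variables do not carry over. Pictures are saved under pics/ and viewed, about 8 in all and at most 12, crops included, and the job is handed in when it is done.

```bash
mkdir -p pics; python3 - <<'E'
from station import ctrl, kin, status, imaging
import numpy as np, cv2
o=status.observe(); print(o)
for n in ["scene","top"]:
    p,d=imaging.capture(n); cv2.imwrite(f"pics/{n}0.png",p[:,:,::-1]); np.savez(f"{n}0.npz",p=p,d=d)
    c=imaging.get_calibration(n); print(n,c, d.min(), d.max(), (d==0).mean())
print(imaging.get_calibration("wrist"))
E
```

```text
{'clock': 0.0, 'qpos': array([5.95128228e+01, 2.16615088e+01, 4.56387169e+00, 7.30180368e+01,
       1.31092335e-03, 8.36807605e+01]), 'joint_vel': array([ 0.03358097,  0.10610644, -0.02598854,  0.0265472 , -0.09726969,
        0.03342206]), 'tau': array([ 2.60817455e-03, -4.63600981e+01,  2.69878042e+01,  2.08070566e-02,
        6.10862571e-05, -2.21460397e-06]), 'tool_pos': array([0.23524794, 0.52434944, 0.40377073]), 'tcp_rot': array([-1.79885173e+02, -1.40349526e-02,  1.55832047e+02]), 'wrist_force': array([-0.41797463,  0.78837828,  0.46890829]), 'torque': array([-0.04051331, -0.03119081,  0.05404156]), 'gripper_width': 0.08542390649279219}
scene {'K': array([[556.75746591,   0.        , 318.78930259],
       [  0.        , 556.75746591, 243.82792567],
       [  0.        ,   0.        ,   1.        ]]), 'R': array([[ 0.39367055,  0.91922719,  0.00669826],
       [ 0.74141584, -0.31319607, -0.59347348],
       [-0.54343909,  0.23859923, -0.80482567]]), 't': array([-0.15107485, -0.38407037,  1.62763072])} 0.0 3.4132442 0.004134114583333333
top {'K': array([[493.85916874,   0.    
[... 186 characters left out ...]
-0.98319144, -0.02003061, -0.18147554],
       [ 0.18115022,  0.01702473, -0.98330807]]), 't': array([-0.05665254,  0.5561702 ,  1.07877476])} 0.0 2.1690106 0.004036458333333334
{'K': array([[371.64829954,   0.        , 314.50284071],
       [  0.        , 371.64829954, 240.822016  ],
       [  0.        ,   0.        ,   1.        ]]), 'tool_from_camera': array([[ 1.24299512e-04, -9.58676307e-01, -2.84499073e-01,
         7.23486626e-02],
       [ 9.99999570e-01, -1.42313346e-04,  9.16459545e-04,
        -1.26352154e-04],
       [-9.19076067e-04, -2.84499065e-01,  9.58675877e-01,
         3.08741200e-02],
       [ 0.00000000e+00,  0.00000000e+00,  0.00000000e+00,
         1.00000000e+00]])}
```

View pics/top0.png

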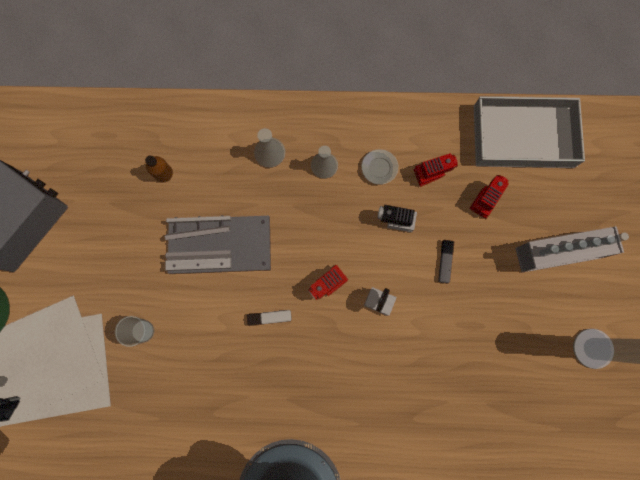

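View pics/scene0.png

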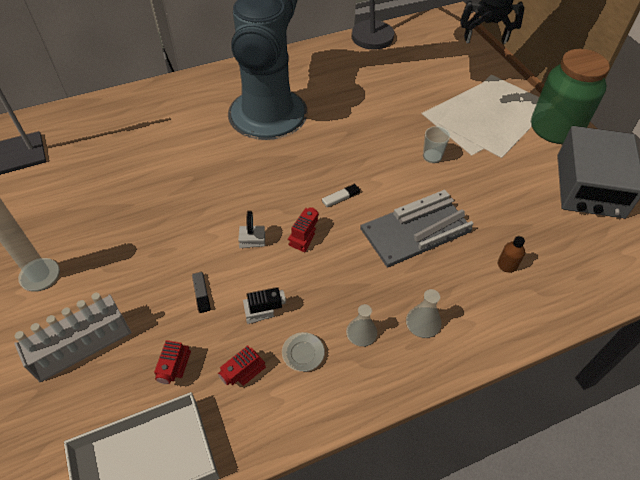

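The top view shows the way at about (218,244), with its apron on the right and walls on the left. The black lamp is at (398,216) with its ring towards the left, the lens at (380,300), and the three red ones are decoys. Next I measure with the depth data.

```bash
cat > h.py <<'E'
import numpy as np, cv2
from station import ctrl, kin, status, imaging, ticket
def cloud(n,d):
    c=imaging.get_calibration(n);K=c["K"];v,u=np.mgrid[:480,:640]
    P=np.stack([(u-K[0,2])/K[0,0]*d,(v-K[1,2])/K[1,1]*d,d],-1)
    return (P-c["t"])@c["R"]
def rect(xy):
    r=cv2.minAreaRect((xy*1000).astype(np.float32)); return r, cv2.boxPoints(r)
E
python3 - <<'E'
from h import *
for n,(wu,wv,lu,lv) in {"top":(218,244,398,216),"scene":(418,228,264,303)}.items():
    z=np.load(n+"0.npz");p,d=z["p"],z["d"];W=cloud(n,d)
    print(n,"way px",W[wv,wu],"lamp px",W[lv,lu])
    def near(c,r): return (np.hypot(W[...,0]-c[0],W[...,1]-c[1])<r)&(d>0)
    c=W[wv,wu]; 
    m=near(c,.16)&(W[...,2]>.009)&(W[...,2]<.045)
    k,l,s,ce=cv2.connectedComponentsWithStats(m.astype(np.uint8)); i=l[wv-4:wv+5,wu-4:wu+5].max(); mm=l==i
    print("way",rect(W[mm][:,:2]), mm.sum())
    print("bed z",np.median(W[mm&(W[...,2]<.02)][:,2]))
    t=mm&(W[...,2]>.029); print("walls",rect(W[t][:,:2]), np.median(W[t][:,2]))
    c=W[lv,lu]; b=near(c,.07)
    for lo,hi in((.052,.07),(.02,.05),(.005,.07)):
        t=b&(W[...,2]>lo)&(W[...,2]<hi); print("lamp",lo,rect(W[t][:,:2]),W[t].mean(0),t.sum())
z=np.load("scene0.npz")["p"]; t=np.load("top0.npz")["p"]
a=cv2.resize(t[180:250,360:440,::-1],(400,350),interpolation=2); b=cv2.resize(z[270:340,224:304,::-1],(400,350),interpolation=2)
e=cv2.resize(t[205:285,155:285,::-1],(400,246),interpolation=2);f=cv2.resize(z[180:270,350:480,::-1],(400,246),interpolation=2)
cv2.imwrite("pics/crop1.png",np.vstack([np.hstack([a,b]),np.hstack([e,f])]))
E
```

```text
top way px [0.54996733 0.18774895 0.01680859] lamp px [ 0.6161637  -0.23010595  0.05847979]
way (((551.292236328125, 188.4687042236328), (132.52369689941406, 244.00845336914062), 3.3645429611206055), array([[477.9843 , 306.3738 ],
       [492.30487,  62.78595],
       [624.60016,  70.5636 ],
       [610.2796 , 314.15146]], dtype=float32)) 5636
bed z 0.015280720768952307
walls (((551.0126953125, 232.70147705078125), (125.40411376953125, 154.0584716796875), 3.5013427734375), array([[483.72333, 305.75757],
       [493.13202, 151.9867 ],
       [618.30206, 159.64539],
       [608.8934 , 313.41626]], dtype=float32)) 0.03236359221306112
lamp 0.052 (((621.1305541992188, -225.59896850585938), (80.10653686523438, 36.119178771972656), 80.16571044921875), array([[ 596.4953 , -261.97913],
       [ 632.0837 , -268.14825],
       [ 645.7658 , -189.21881],
       [ 610.1774 , -183.04968]], dtype=float32)) [ 0.61975958 -0.22615476  0.06142126] 526
lamp 0.02 (((619.12744140625, -230.3391571044922), (89.6928482055664, 43.75458526611328), 80.95294952392578), array([[ 590.47046, -271.18756],
       [ 63
[... 1325 characters left out ...]
     [ 609.26404, -183.81555]], dtype=float32)) [ 0.6231694  -0.22810764  0.06114087] 569
lamp 0.02 (((632.2721557617188, -239.9827880859375), (93.98320007324219, 43.73101043701172), 57.74390411376953), array([[ 588.7015 , -268.0525 ],
       [ 625.68353, -291.39194],
       [ 675.84283, -211.91309],
       [ 638.8608 , -188.57364]], dtype=float32)) [ 0.63121431 -0.24447589  0.03415208] 341
lamp 0.005 (((649.816650390625, -234.67300415039062), (131.21397399902344, 100.41870880126953), 74.5571517944336), array([[ 583.95044, -284.54175],
       [ 680.74365, -311.28094],
       [ 715.68286, -184.80426],
       [ 618.88965, -158.06506]], dtype=float32)) [ 0.62860861 -0.23606685  0.04566941] 1068
```

View pics/crop1.png

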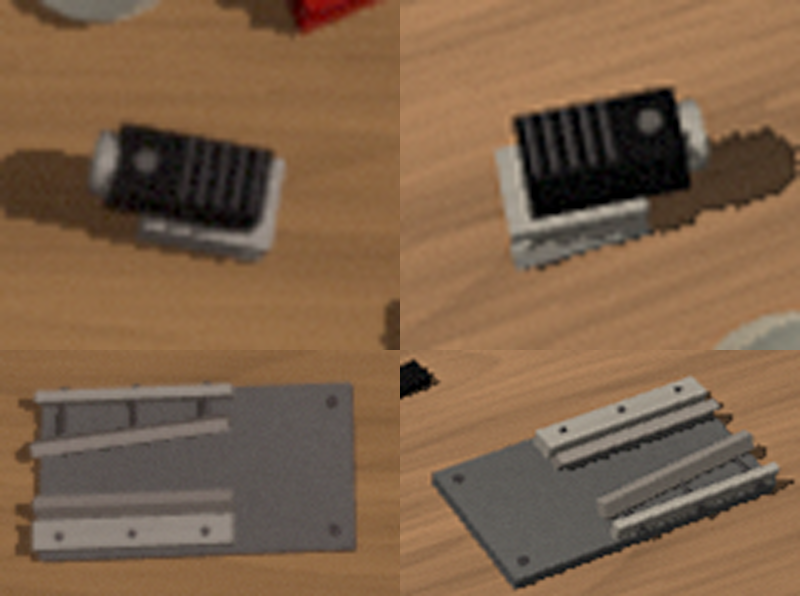

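```bash
cat >> h.py <<'E'
WC=np.array([.5508,.1883]); WY=93.3
def way(x,y,C=None):
    a=np.radians(WY); return (WC if C is None else C)+np.array([np.cos(a)*x-np.sin(a)*y,np.sin(a)*x+np.cos(a)*y])
def st(tag):
    o=status.observe(); print(tag,round(o["clock"],2),o["tool_pos"].round(4),o["tcp_rot"].round(2),"F",o["wrist_force"].round(2),"w",round(o["gripper_width"],4)); return o
E
python3 - <<'E'
from h import *
G=[.6189,-.2406]
for y in(0,180):
  for P,Y in((G,80.2),(way(-.07,-.004),WY),(way(.0,-.003),WY),(way(-.06,0),WY),(way(.02,0),WY)):
    for z in(.2,.32):
      q=kin.inverse_kinematics([*P,z],[180,0,(Y+y+180)%360-180]); print(y,z,None if q is None else np.round(q,1))
ctrl.goto([*G,.36],[180,0,80.2]); ctrl.grip(.065,40)
st("above")
p,d=imaging.capture("wrist"); cv2.imwrite("pics/w1.png",p[:,:,::-1])
E
```

```text
0 0.2 [-26.7  38.7   1.6  52.9   0.   73.1]
0 0.32 [-26.7  34.   11.9  67.9   0.   73.1]
0 0.2 [  5.6  29.3 -15.4  45.3   0.   92.3]
0 0.32 [ 5.6 23.3 -5.6 61.1  0.  92.3]
0 0.2 [ 12.6  30.7 -13.   46.3   0.   99.3]
0 0.32 [12.6 24.8 -3.3 61.9  0.  99.3]
0 0.2 [  6.7  29.1 -15.8  45.1   0.   93.4]
0 0.32 [ 6.7 23.  -6.  61.   0.  93.4]
0 0.2 [ 14.6  30.9 -12.6  46.5   0.  101.3]
0 0.32 [ 14.6  25.1  -2.8  62.1   0.  101.3]
180 0.2 [ -26.7   38.7    1.6   52.9    0.  -106.9]
180 0.32 [ -26.7   34.    11.9   67.9    0.  -106.9]
180 0.2 [  5.6  29.3 -15.4  45.3   0.  -87.7]
180 0.32 [  5.6  23.3  -5.6  61.1   0.  -87.7]
180 0.2 [ 12.6  30.7 -13.   46.3   0.  -80.7]
180 0.32 [ 12.6  24.8  -3.3  61.9   0.  -80.7]
180 0.2 [  6.7  29.1 -15.8  45.1   0.  -86.6]
180 0.32 [  6.7  23.   -6.   61.    0.  -86.6]
180 0.2 [ 14.6  30.9 -12.6  46.5   0.  -78.7]
180 0.32 [ 14.6  25.1  -2.8  62.1   0.  -78.7]
above 3.45 [ 0.619  -0.2403  0.36  ] [180.    -0.    80.22] F [-0.6  -0.26 -0.85] w 0.0655
```

View pics/w1.png

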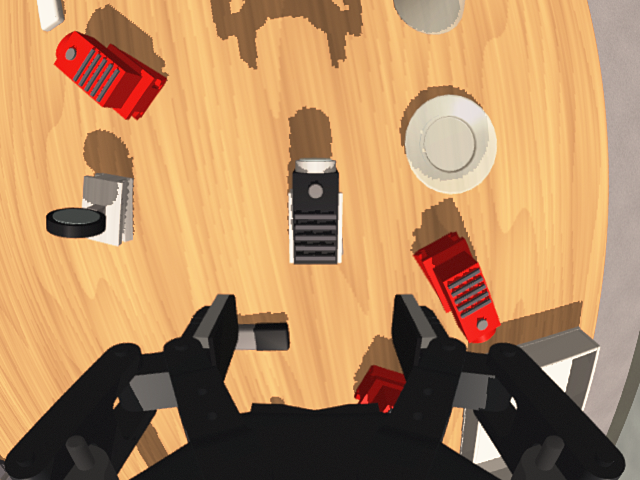

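The lamp, at columns 289–343 and rows 160–264, is centred and square to the jaws with its lens end up (away from the gripper), and the descent path is clear. I grasp and lift.

```bash
python3 - <<'E'
from h import *
G=[.6189,-.2406]
ctrl.movel([*G,.206],feed=.12,f_stop=15); st("down")
print(ctrl.grip(.03,40)); st("grip")
ctrl.movel([*G,.32],feed=.12); st("lift")
P=way(-.07,-.004); ctrl.goto([*P,.30],[180,0,WY]); o=st("over")
for n in("top","scene"):
    p,d=imaging.capture(n); np.savez(n+"1.npz",p=p,d=d); W=cloud(n,d)
    g=p.max(2).astype(int); 
    b=(abs(W[...,0]-P[0])<.07)&(abs(W[...,1]-P[1])<.1)&(W[...,2]>.10)&(W[...,2]<.16)
    print(n,rect(W[b][:,:2]),b.sum())
p,d=imaging.capture("top"); a=cv2.resize(p[160:320,150:350,::-1],(400,320)); 
p,d=imaging.capture("wrist"); np.savez("w2.npz",p=p,d=d)
cv2.imwrite("pics/w2.png",np.hstack([cv2.resize(p[:,:,::-1],(427,320)),a[:,:373]]))
E
```

```text
down 4.93 [ 0.6194 -0.2408  0.207 ] [1.799e+02 3.000e-02 8.020e+01] F [0.63 0.26 0.33] w 0.0653
False
grip 5.32 [ 0.6193 -0.2408  0.2068] [1.7991e+02 2.0000e-02 8.0200e+01] F [ 0.26 -0.13  3.35] w 0.0333
lift 6.42 [ 0.6185 -0.2404  0.3188] [-1.7988e+02 -4.0000e-02  8.0200e+01] F [-0.11  0.43 -3.35] w 0.0333
over 7.78 [0.5595 0.1177 0.3002] [1.7995e+02 3.0000e-02 9.3220e+01] F [-0.5  -0.59 -2.2 ] w 0.0337
top (((548.0135498046875, 121.58995056152344), (43.00936508178711, 94.34135437011719), 21.83943748474121), array([[510.50446, 157.37529],
       [545.60004,  69.80483],
       [585.52264,  85.80461],
       [550.42706, 173.37506]], dtype=float32)) 364
scene (((559.949951171875, 116.353515625), (64.25679016113281, 81.31169891357422), 19.36461639404297), array([[516.15857 , 144.05627 ],
       [543.11975 ,  67.344574],
       [603.74133 ,  88.65076 ],
       [576.78015 , 165.36246 ]], dtype=float32)) 674
```

View pics/w2.png

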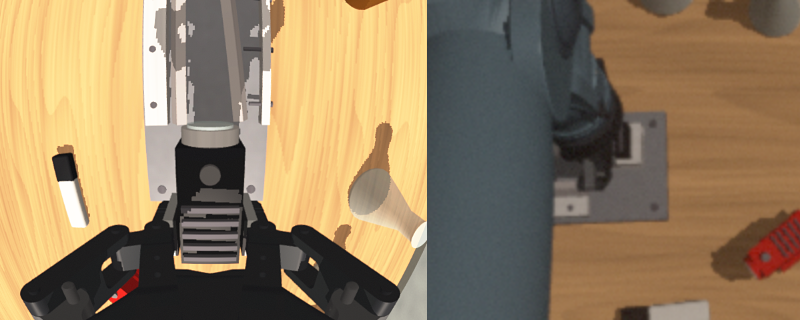

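The lamp hangs squarely in the jaws, in line with the way, with the mouth ahead of the lens ring at (210,130). I lower it onto the apron and slide it in part way while still held.

```bash
python3 - <<'E'
from h import *
P=way(-.07,-.004)
ctrl.movel([*P,.232],feed=.1); st("near")
print(ctrl.movel([*P,.2185],feed=.015,f_stop=4)); o=st("bed"); ctrl.sleep(.3); o=st("bed2")
z=o["tool_pos"][2]
print(ctrl.movel([*way(-.035,-.004),z+.0005],feed=.03,f_stop=8)); st("s1")
print(ctrl.movel([*way(.01,-.003),z+.0005],feed=.03,f_stop=8)); st("s2")
p,d=imaging.capture("wrist"); cv2.imwrite("pics/w3.png",p[:,:,::-1])
E
```

```text
near 8.82 [0.5592 0.1187 0.2325] [179.94  -0.    93.3 ] F [-0.09 -0.6  -2.03] w 0.0331
True
bed 9.49 [0.5589 0.1187 0.2217] [180.   -0.   93.3] F [-0.39 -0.34  3.57] w 0.0333
bed2 9.79 [0.5589 0.1187 0.2217] [180.   -0.   93.3] F [ 0.32 -0.1   5.37] w 0.0335
False
s1 11.11 [0.5565 0.1537 0.2218] [-1.7976e+02 -5.0000e-02  9.3310e+01] F [ 0.8   0.68 -0.51] w 0.0332
False
s2 12.76 [0.5532 0.1983 0.2222] [-1.7982e+02  1.0000e-02  9.3280e+01] F [-0.43  0.87 -2.37] w 0.0339
```

View pics/w3.png

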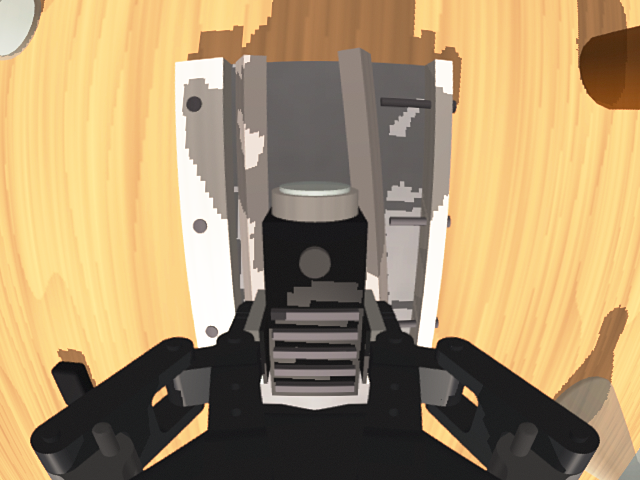

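The foot is in under both walls, with the straight wall at left and the gib at right, and runs free. I let go, go behind the plate, and push with closed fingers in guarded steps.

```bash
python3 - <<'E'
from h import *
P=way(.01,-.003)
ctrl.movel([*P,.2212],feed=.015,f_stop=4); ctrl.grip(.06); st("open")
ctrl.movel([*P,.30],feed=.12); ctrl.grip(0)
Q=way(-.055,-.002); ctrl.movel([*Q,.30],feed=.12); ctrl.movel([*Q,.2125],feed=.1,f_stop=8); st("behind")
p,d=imaging.capture("wrist"); cv2.imwrite("pics/w4.png",p[:,:,::-1])
ctrl.sleep(.3);st("pre")
print(ctrl.movel([*way(-.0,-.002),.2125],feed=.03,f_stop=6)); st("push1")
p,d=imaging.capture("scene"); cv2.imwrite("pics/s4.png",np.hstack([cv2.resize(p[130:290,330:500,::-1],(510,480),interpolation=2)]))
E
```

```text
open 13.43 [0.5532 0.1985 0.2211] [-179.82    0.     93.3 ] F [0.79 0.46 0.22] w 0.0599
behind 16.56 [0.5564 0.1336 0.2131] [-179.89   -0.     93.31] F [ 0.09  0.27 -0.01] w 0.0002
pre 16.91 [0.5561 0.1335 0.2128] [-179.86    0.     93.3 ] F [-0.2   0.27  0.08] w 0.0004
False
push1 18.89 [0.5528 0.1883 0.2124] [-179.82   -0.     93.29] F [-0.81 -0.3  -0.71] w -0.0003
```

View pics/s4.png

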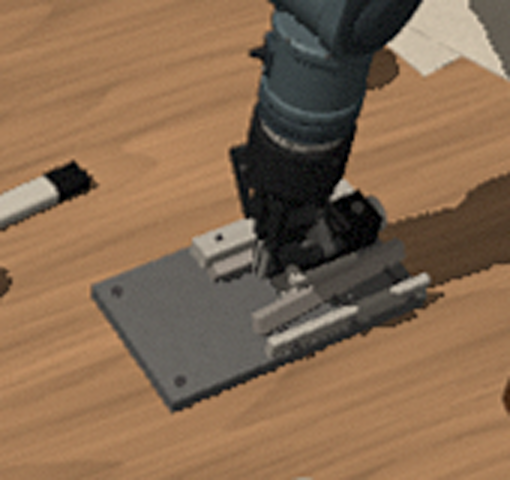

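The fingers are behind the plate and the lamp is sliding freely. Now the slow final push.

```bash
python3 - <<'E'
from h import *
print(ctrl.movel([*way(.045,-.002),.2125],feed=.006,f_stop=13)); 
for i in range(4): st("hold"); ctrl.sleep(.15)
E
```

```text
True
hold 22.89 [0.5513 0.2094 0.2121] [-179.78    0.58   93.18] F [ 0.24 -1.07  0.34] w 0.0001
hold 23.04 [0.5508 0.2092 0.2115] [-179.68    0.57   93.18] F [-0.   -0.23 -0.21] w 0.0003
hold 23.19 [0.5505 0.209  0.2112] [-179.63    0.61   93.17] F [ 0.    1.11 -0.12] w 0.0001
hold 23.34 [0.5505 0.2089 0.2112] [-179.63    0.62   93.17] F [-0.01 -0.4   0.49] w -0.0
```

```bash
python3 - <<'E'
from h import *
a=np.radians(WY); ux=np.array([np.cos(a),np.sin(a)])
wx=lambda o: round(float((o["tool_pos"][:2]-WC)@ux)*1000,2)
ctrl.movel([*way(.014,-.002),.2125],[180,0,WY],feed=.03); ctrl.sleep(.3); o=st("back");print(wx(o))
print(ctrl.movel([*way(.045,-.002),.2125],feed=.005,f_stop=7)); o=st("touch");print(wx(o))
print(ctrl.movel([*way(.045,-.002),.2125],feed=.005,f_stop=14)); o=st("push");print(wx(o))
ctrl.movel([*way(-.05,-.002),.2125],[180,0,WY],feed=.05); st("away")
ctrl.movel([*way(-.06,-.002),.36],feed=.2); ctrl.sleep(.3); st("up")
p,d=imaging.capture("wrist"); np.savez("w5.npz",p=p,d=d)
t,d=imaging.capture("top"); np.savez("t5.npz",p=t,d=d)
cv2.imwrite("pics/w5.png",np.hstack([cv2.resize(p[:,:,::-1],(427,320)),cv2.resize(t[190:300,150:278,::-1],(373,320))]))
E
```

```text
back 24.17 [0.552  0.2025 0.2125] [-180.      0.     93.31] F [-0.5  -0.28  0.27] w -0.0002
14.09
True
touch 26.43 [0.5513 0.2084 0.212 ] [-179.94    0.26   93.25] F [ 0.61 -0.01 -0.34] w -0.0002
20.01
True
push 28.19 [0.5507 0.2103 0.2112] [-179.83    0.91   93.1 ] F [ 0.19 -0.09  0.08] w 0.0002
21.94
away 29.77 [0.5557 0.1388 0.2125] [ 1.800e+02 -1.000e-02  9.333e+01] F [-0.38 -0.55 -0.43] w -0.0001
up 30.97 [0.556  0.1285 0.359 ] [-1.7989e+02  1.0000e-02  9.3300e+01] F [ 0.83 -0.41 -0.17] w -0.0001
```

View pics/w5.png

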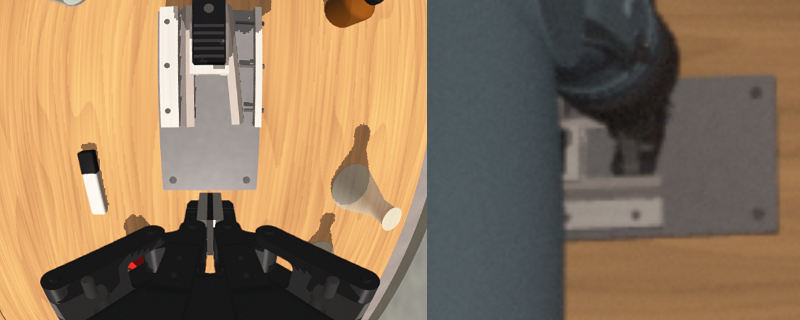

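The lamp stopped dead at the same fingertip position in all three pushes (about 19 mm once wrist tilt is allowed for), so the origin is near x = 60 mm. The picture shows it straight between the walls and let go. I clear the arm and measure.

```bash
python3 - <<'E'
from h import *
ctrl.goto([.30,-.40,.40],[180,0,60]); st("parked")
a=np.radians(WY); ux=np.array([np.cos(a),np.sin(a)]); uy=np.array([-ux[1],ux[0]])
for n in("top","scene"):
    p,d=imaging.capture(n); W=cloud(n,d); xy=W[...,:2]-WC; X=xy@ux; Y=xy@uy
    m=(X>-.02)&(X<.15)&(abs(Y)<.04)&(W[...,2]>.067)&(W[...,2]<.09)&(d>0)
    r,b=rect(np.c_[X[m],Y[m]]); print(n,"housing+ring in way frame",np.round(r[0],1),np.round(r[1],1),round(r[2],1),"z",np.median(W[m][:,2]).round(4))
    m=(X>-.0)&(X<.06)&(abs(Y)<.03)&(W[...,2]>.039)&(W[...,2]<.049)&(d>0); print(" plate x min",np.percentile(X[m],[2,10,50]).round(4), m.sum(), np.median(W[m][:,2]))
    q=np.load(n+"0.npz")["p"]; df=np.abs(p.astype(int)-q).max(2)>60; k,l,s,c=cv2.connectedComponentsWithStats(df.astype(np.uint8))
    print([(c[i].round().tolist(),int(s[i,4])) for i in range(1,k) if s[i,4]>25])
    cv2.imwrite(f"pics/f_{n}.png",p[:,:,::-1])
E
```

```text
parked 33.17 [ 0.3006 -0.3996  0.4   ] [ 1.800e+02 -2.000e-02  6.007e+01] F [ 0.61 -0.95  0.12] w 0.0001
top housing+ring in way frame [80.9  0.6] [81.1 35.1] 0.6 z 0.0767
 plate x min [0.031  0.0321 0.0376] 126 0.04442509660686421
[([389.0, 217.0], 926), ([178.0, 235.0], 112), ([199.0, 242.0], 39), ([163.0, 244.0], 49), ([572.0, 414.0], 16565), ([66.0, 386.0], 2726), ([2.0, 380.0], 54), ([8.0, 407.0], 365), ([235.0, 431.0], 3030), ([3.0, 441.0], 117), ([238.0, 472.0], 330), ([192.0, 469.0], 29), ([268.0, 476.0], 70)]
scene housing+ring in way frame [79.3  0.3] [38.4 80.1] 88.6 z 0.0768
 plate x min [0.0299 0.0309 0.0377] 114 0.044188979381700036
[([287.0, 9.0], 31), ([495.0, 17.0], 1391), ([576.0, 7.0], 58), ([593.0, 9.0], 147), ([581.0, 19.0], 29), ([277.0, 33.0], 399), ([532.0, 54.0], 573), ([583.0, 30.0], 40), ([310.0, 55.0], 1376), ([553.0, 42.0], 32), ([431.0, 60.0], 3599), ([235.0, 55.0], 28), ([561.0, 55.0], 28), ([72.0, 58.0], 42), ([550.0, 64.0], 68), ([542.0, 82.0], 35), ([368.0, 147.0], 9820), ([116.0, 120.0], 2470), ([522.0, 97.0], 344), ([321.0, 118.0], 92), ([450.0, 206.0], 660), ([271.0, 303.0], 1166)]
```

View pics/f_scene.png

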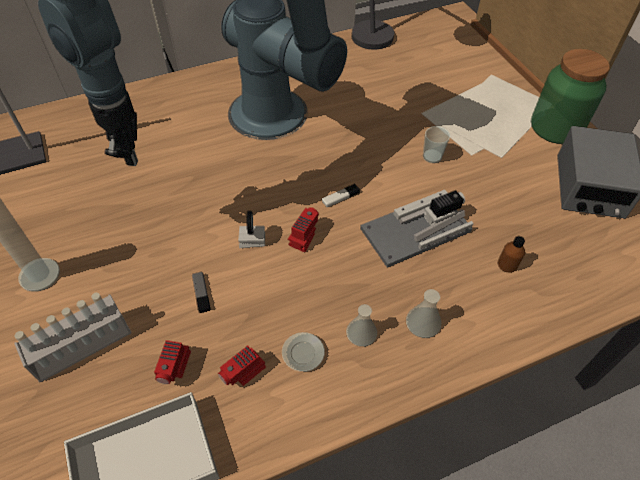

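The lamp at (447,204) sits straight in the way at x ≈ 60, y ≈ 0.5 and z on the bed. Nothing else has moved, so I hand it in.

```bash
python3 -c "
from h import *
st('end'); print(ticket.close_job())"
```

```text
end 33.27 [ 0.3006 -0.3995  0.3999] [-1.800e+02 -1.000e-02  6.008e+01] F [-1.41  0.21 -0.99] w -0.0002
the job is handed in; nothing more can be done
None
```

The black lamp is in the way with its lens end forward, and the job was handed in at 33 s. I set it on the apron, slid it in held to about x = 5 mm and let go. I then pushed on the back edge of its plate with closed fingers, in three steps that stopped at 13, 7 and 14 N.

- **Wedging:** all three pushes stopped dead at the same place, with no spring-back between them. The contact force by itself could not be measured, so that it stays tight is inferred from this. The wrist force read about 0 right after each stop, because the arm relaxes there, so it gave no confirmation.
- **Position:** with the arm parked, both cameras put the lamp at about x = 59 to 61 mm and y = 0.3 to 0.6 mm in the way's frame. It was down on the bed. The top view showed it 0.6° off the line and the scene view 1.4° (limit about 2.9°); no check failed.
- **Rest of the table:** comparing pictures from before and after showed change only from the lamp, the arm and the arm's shadow.

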